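# Work a seized hand stamp out of its stand and shut it in its case

## Robot

A 7-joint arm with a two-finger parallel gripper is mounted at the origin on a cart in front of the work surface, level with it; the furniture and walls round the work are solid. World frame = base frame: x ahead of the robot, y to its left, z up, the work surface at z = 0. Lengths are in m, angles in rad, forces in N, time in s.
With the tool pointing down it reaches from about 0.4 to 0.875 m from the base axis. Payload 19.3 kg.
Tool frame: the origin (TCP) lies at the very end of the fingers, on their centre line; the grasp point (between the pads) lies 19 mm behind it; z points along the fingers, y is the line along which they close (so a half turn about z gives the same grasp; the last joint's range is limited). The gripper opens to 85 mm and grips with 20 to 120 N. Pads are 22 mm wide; open, the fingers measure 114 mm over their backs; the gripper's body (76 mm by 85 mm) begins 54 mm behind the grasp point. The pads swing forward as they close: fully open they stand 13 mm farther back than shut.
Start: joints at [1.128, 0.521, -0.036, 1.599, 0.021, 1.021, -0.113], TCP at [0.228, -0.582, 0.231] pointing down, gripper open.
Joint ranges: [-2.91, 2.91], [-0.3, 2.13], [-1.5, 1.42], [0.17, 2.43], [-1.26, 4.41], [0.16, 1.93], [-2.52, 2.52]. Speed limits (rad/s): [1.89, 1.89, 2.39, 2.39, 3.01, 3.01, 3.01].

## Interface

Orientations are given as [roll, pitch, yaw] about the fixed x, y, z axes, in that order (R = Rz(yaw) Ry(pitch) Rx(roll)).
In Python, from workcell import bot gives the robot as it stands.
- The arm moves only by the tool carry_out, never from a script. Its argument "rows" is a list that holds one entry, the list of rows, each a list of 4 numbers: the shift along the tool's x, y, z in m, then the turn about the tool's z in degrees. In form: [[[x, y, z, twist], ...]]. A call has 1 to 12 rows; each row is the pose to reach, as a shift and turn from the pose commanded when the call began, along the tool's axes at that moment; what a row does not reach only later rows make up. A row lasts 1/12 s, in which the tool goes at most 41.7 mm and 7.16 degrees, less where a joint would pass 70% of its speed; a pose out of reach is approached as far as the arm can. A call with a gripper value outside its range is refused whole. "grip" is the finger opening in m, from 0 to 0.0854, set as the call begins (left out, the last holds). The fingers move at their own pace and stop on an object; "grip_force" is the grip in N (left out, the last holds). Time passes only in rows, so rows that repeat a pose let the fingers close. It gives the time, the measured TCP pose, the force, the opening and the grip force at its end, in the units of the state.
- bot.observe(): the state, without advancing time (a new reading comes with each control period).
- bot.grab_frame(name): name is "scene" or "top"; returns a dict with "pixels" (420x560x3 uint8, red, green, blue), "K" (3x3 intrinsics, pixels), "k1" (the pictures are not rectified: a ray, as slopes to the right and down, at radius r is drawn at 1 + k1 r^2 times it, then the intrinsics apply), "pose" (4x4, takes a point from camera to world coordinates). Camera axes: x right, y down, z forward; pixel columns grow to the right and rows downward; lengths in m; the calibration is good to about 2 mm. A picture is of the moment at which its call begins. There is no depth.
- bot.job_done(): hands the job in; it is judged then, once.
Trained networks look in a picture, given as the dict that the camera call returned (one of the last four; its "shot" number tells which), for a name from the list of things; names that differ only in an ending like _2 or _b are one class to them, and where a whole thing is asked for, a point or a joint stands for the part that bears it (a point fixed in the world has none). Each returns a list of dicts, best first, with "conf" (0 to 1); they miss things now and then, are a little off and sometimes report something else, mostly with a low value. They report only what shows in the picture. A call takes as long as a camera call. They do not tell look-alikes from the thing itself.
- bot.look_for(picture, label): "position" ([column, row] in pixels, amid what is visible of it).
- bot.regions_of(picture, label): "region" (420x560 bool, what is visible of it) and "position" ([column, row] in pixels, amid what is visible of it).
- bot.spot_point(picture, label): "position" ([column, row] in pixels: a listed point, or the origin of a listed thing).
The state is a dict: "clock": time; "qpos": joint angles; "qd": joint speeds; "joint_efforts": joint torques, N m; "position": TCP position; "tool_rot": TCP orientation; "force": force on the tool from outside, world axes, zero at the start; "moment": the same for the moment, N m; "grip_width": finger opening in m; "finger_force": force on a finger pad.
Only numpy, scipy, OpenCV 4.12 (cv2) and the standard library are available. Lean on these libraries where they do the work, as an engineer would, in place of code of your own. Each camera call takes 0.05 s, during which the arm holds its last target. There are 200 camera calls.

## Task

The hand stamp has seized in the cork lining of its stand. Free it without lifting the stand's block off its foot plate: a straight pull only brings the block up, so twist the stamp to and fro while you pull up lightly. Then stand it upright on its round foot in the open hinged case, let go, and swing the case's lid fully shut; leave the jar, bottle and two little dishes on the board where they are.

Things in the scene. Friction and masses are not known exactly. Their poses are not given: they have to be found in the camera images.
- stamp: Hand stamp, 63 mm tall, 90 g: round steel foot (26 mm diameter, 26 mm tall), brass rim disc (34 mm diameter, 5 mm thick), then a flat upright wooden grip 36 mm wide (its x), 12 mm thick (its y), 32 mm tall. Origin at the centre of the foot's underside, z up: the grip spans z = 31 to 63 mm. Starts with its foot 20 mm deep in the stand's bore, underside 22 mm above the board.
- stamp_grip (a point): Point inside the stamp's grip, on its axis, 50 mm above the foot's underside: pinch here across the 12 mm. The cork resists sliding of the foot with 30 to 60 N, always against the direction of motion; while the foot is turned (0.4 to 0.8 N m) little of that is left along the bore. Lifting 4 to 5 mm during each 1.4 rad turn, to and fro, needs about 15 N.
- stand_base: Stand, fixed to the board: steel foot plate 84 x 74 x 6 mm (x, y, z) under a wooden block 62 x 56 mm that spans z = 8 to 42 mm, with a central vertical bore 32 mm wide and 20 mm deep, lined with cork. Origin on the board, at the centre of the plate's underside, below the bore's axis; z up.
- stand (a joint): How far the stand's block is lifted off its foot plate, in m: 0 is seated. Springs and its weight hold it down with 28 N; pulled harder it rises 1 mm for each further 0.6 N, and beyond 5 mm it counts as torn off.
- case: Dark wooden clamshell case, fixed to the board, standing open. Lower half: tray of 124 mm (its x) by 104 mm (its y), 34 mm tall, walls and floor 5 mm thick. Origin at the centre of its underside, z up; the hinge runs along y at x = +62 mm, z = 34 mm.
- case_lid (a joint): Angle of the case's lid, rad: 0 shut, 1.57 upright, 1.75 to 2.05 at the start. The lid is a hollow shell, 124 mm from hinge to free edge, 104 mm wide, 46 mm deep, walls 5 mm; shut, its top is 80 mm above the board and 75 mm are free under it. Its stiff hinge (0.14 N m) stays where it is left: push it over (1 to 3 N at the free edge), then press it down to 0.
- case_hinge (a point): Point on the hinge axis of the case, midway along its length, 34 mm above the board.
- jar: Bystander: small blue jar with white cap, 45 x 45 x 70 mm, loose, standing on the board; origin at the centre of its underside.
- bottle: Bystander: small brown bottle with black cap, 52 x 52 x 89 mm, loose, standing on the board; origin at the centre of its underside.
- dish: Bystander: little glazed dish, 49 x 48 x 20 mm, loose, on the board; origin at the centre of its underside.
- pot: Bystander: little glazed dish, narrower and deeper, 41 x 44 x 26 mm, loose, on the board; origin at the centre of its underside.
- plate_stand: Obstacle, fixed: decorated plate leaning on a wire easel in the middle of the board, between the stand and the case, within about 110 mm of its origin sideways and about 180 mm tall; carry the stamp over it. Origin at the centre of its underside.
Not all that is in view belongs to the job. Leave any orange look-alike of the stamp alone.

How it is judged:
On the way, in this order (a step that is already met when the one before it is completed fails the run):
1. the stamp is out of the stand's bore (z of stamp in the frame of stand_base above 0.045 m and value of joint stand below 0.003 m), for 0.1 s.
2. the stamp stands upright in the open case and has been let go (x of stamp in the frame of case between -0.05 and 0.05 m and y of stamp in the frame of case between -0.045 and 0.045 m and z of stamp in the frame of case below 0.01 m and angle between stamp's own z axis and vertical below 0.15 rad and contact force between the fingers and stamp below 0.1 N and value of joint case_lid above 1 rad), for 0.2 s.
At the end, for the whole second after the job is handed in: The stamp stands upright (within 0.15 rad) on the floor of the case, at rest; the lid is shut (below 0.04 rad); the stand's block is seated on its foot plate (within 2 mm) (x of stamp in the frame of case between -0.05 and 0.05 m and y of stamp in the frame of case between -0.045 and 0.045 m and z of stamp in the frame of case below 0.01 m and angle between stamp's own z axis and vertical below 0.15 rad and linear speed of stamp below 0.02 m/s and value of joint case_lid below 0.04 rad and value of joint stand below 0.002 m); the robot touches nothing.
It fails at once if the stand's block is pulled more than 5 mm off its foot plate (value of joint stand above 0.005 m).
It fails at once if the jar, the bottle or a little dish is moved more than 30 mm (distance of any of jar, bottle, dish, pot from where it was at the start of the episode above 0.03 m).
It also fails if it takes over 72 s, if anything falls off the work surface, if the arm or the gripper's body presses on something with over 40 N, if the wrist force passes 120 N, or if a joint passes its speed limit or range.

## Working session

There is one attempt and no reset: what is moved stays moved. The work goes in short steps, Python scripts to look and compute and a tool call to move; the robot and the scene stay as the last step left them, time stands still between calls to the robot, and variables do not carry over. Pictures are saved under pics/ and viewed, at most 10 in all, crops included, and the job is handed in when it is done.

Besides the shell and the picture viewer there is one more tool, called after "Emit:" as a command line: name --argument value ..., lists and objects as JSON in quotes. carry_out: Moves the arm, as the interface text tells. Its arguments: {"type":"object","properties":{"rows":{"type":"array","items":{"type":"array","items":{"type":"array","items":{"type":"number"}}}},"grip":{"type":"number"},"grip_force":{"type":"number"}},"required":["rows"]}

```bash
mkdir -p pics; cat > h.py <<'E'
import numpy as np, cv2
from workcell import bot
from scipy.spatial.transform import Rotation as R
def ray(f,px):
    K=f["K"];u=np.array([(px[0]-K[0][2])/K[0][0],(px[1]-K[1][2])/K[1][1]]);s=u.copy()
    for _ in range(20): s=u/(1+f["k1"]*(s@s))
    P=np.array(f["pose"]);return P[:3,3],P[:3,:3]@np.array([s[0],s[1],1])
def atz(f,px,z):
    o,d=ray(f,px);return o+d*(z-o[2])/d[2]
def tri(f,p,g,q):
    o,d=ray(f,p);a,b=ray(g,q);d/=np.linalg.norm(d);b/=np.linalg.norm(b)
    A=np.stack([d,-b],1);t=np.linalg.lstsq(A,a-o,rcond=None)[0]
    x,y=o+d*t[0],a+b*t[1];return (x+y)/2,np.linalg.norm(x-y)
def proj(f,X):
    P=np.array(f["pose"]);c=P[:3,:3].T@(np.array(X)-P[:3,3]);s=c[:2]/c[2];s=s*(1+f["k1"]*(s@s));K=f["K"]
    return [K[0][0]*s[0]+K[0][2],K[1][1]*s[1]+K[1][2]]
def save(f,n): cv2.imwrite(n,f["pixels"][:,:,::-1])
E
python3 - <<'E'
from h import *
s=bot.observe();print({k:np.round(v,3).tolist() for k,v in s.items()})
a=bot.grab_frame("scene");b=bot.grab_frame("top")
print(np.round(a["pose"],2).tolist(),np.round(b["pose"],2).tolist())
for n in ["stamp","stamp_grip","stand_base","case","case_hinge","jar","bottle","dish","pot","plate_stand"]:
    r=[[(np.round(x["position"]).tolist(),round(x["conf"],2)) for x in bot.spot_point(f,n)[:3]] for f in (a,b)]
    print(n,r, [np.round(v,3).tolist() for v in tri(a,r[0][0][0],b,r[1][0][0])] if r[0] and r[1] else None)
save(a,"pics/a.png");save(b,"pics/b.png")
cv2.imwrite("pics/b.png",cv2.resize(b["pixels"][:,:,::-1],(800,600)))
E
```

```text
{'clock': 0.0, 'qpos': [1.128, 0.522, -0.036, 1.6, 0.021, 1.021, -0.113], 'qd': [-0.001, 0.001, 0.001, -0.001, 0.0, -0.001, 0.002], 'joint_efforts': [-0.002, -92.711, 1.978, -36.994, 0.017, 0.008, 0.0], 'position': [0.227, -0.582, 0.231], 'tool_rot': [-3.14, 0.0, 0.373], 'force': [0.724, -0.507, -0.213], 'moment': [-0.064, 0.07, -0.022], 'finger_force': 0.0, 'grip_width': 0.086}
[[-0.59, -0.37, 0.71, -0.16], [-0.8, 0.25, -0.54, 0.58], [0.02, -0.89, -0.45, 0.54], [0.0, 0.0, 0.0, 1.0]] [[0.02, -0.99, 0.12, 0.46], [-1.0, -0.02, -0.0, 0.03], [0.01, -0.12, -0.99, 0.98], [0.0, 0.0, 0.0, 1.0]]
stamp [[([203.0, 285.0], 0.67), ([255.0, 292.0], 0.54)], [([155.0, 266.0], 0.78), ([204.0, 291.0], 0.57)]] [[0.467, 0.282, 0.027], 0.001]
stamp_grip [[([255.0, 276.0], 0.61), ([199.0, 266.0], 0.57)], [([198.0, 291.0], 0.78), ([146.0, 262.0], 0.67)]] [[0.42, 0.189, 0.039], 0.004]
stand_base [[([203.0, 296.0], 0.7)], [([156.0, 267.0], 0.91)]] [[0.465, 0.286, 0.002], 0.001]
case [[([347.0, 223.0], 0.81)], [([393.0, 248.0], 0.98)]] [[0.519, -0.193, 0.001], 0.008]
case_hinge [[([364.0, 203.0], 0.93)], [([427.0, 245.0], 0.84)]] [[0.522, -0.253, 0.046], 0.003]
jar [[([176.0, 259.0], 0.74)], [([170.0, 190.0], 0.87)]] [[0.627, 0.269, -0.003], 0.005]
bottle [[([294.0, 205.0], 0.61)], [([366.0, 163.0], 0.57)]] [[0.693, -0.14, 0.001], 0.001]
dish [[([296.0, 264.0], 0.7)], [([169.0, 190.0], 0.74), ([266.0, 284.0], 0.64)]] [[0.507, 0.164, 0.072], 0.262]
pot [[([248.0, 222.0], 0.5)], [([288.0, 170.0], 0.54)]] [[0.677, 0.027, 0.0], 0.013]
plate_stand [[], []] None
```

View pics/a.png

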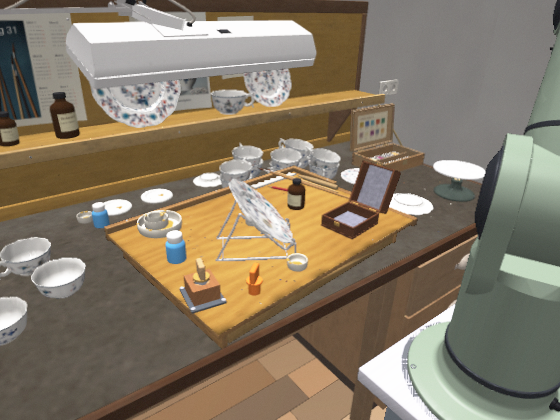

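View pics/b.png

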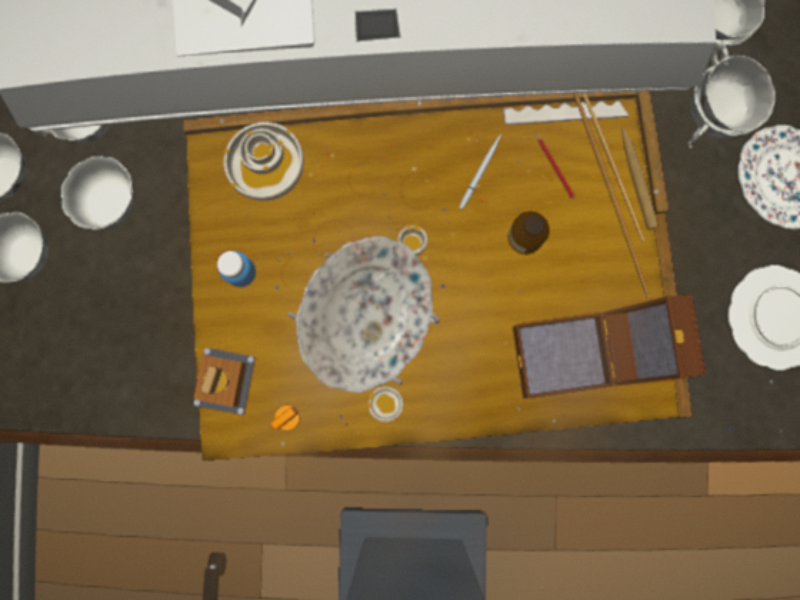

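The orange look-alike is at scene (255,280) and top (200,291). The true stamp sits in its stand at scene (200,275) and top (150,265). The case is open at top (393,248) with its lid toward −y. Next I'll zoom in to get the yaw.

```bash
python3 - <<'E'
from h import *
a=bot.grab_frame("scene");b=bot.grab_frame("top")
t=b["pixels"][235:295,130:190,::-1];s=a["pixels"][250:310,175:235,::-1]
t2=b["pixels"][200:290,350:500,::-1]
im=np.hstack([cv2.resize(t,(400,400),interpolation=2),cv2.resize(s,(400,400),interpolation=2)])
c=cv2.resize(t2,(333,200),interpolation=2);c=np.hstack([c,np.zeros((200,467,3),np.uint8)])
cv2.imwrite("pics/c.png",np.vstack([im,c]))
for f in(a,b):
  for lab in("stamp_grip","stamp"):
   for r in bot.regions_of(f,lab)[:2]:
    m=r["region"].astype(np.uint8);p=cv2.findNonZero(m);print(lab,r["conf"],np.round(r["position"],1),len(p),cv2.minAreaRect(p))
print([ (n,[np.round(atz(b,r["position"],z),3).tolist() for r in bot.look_for(b,n)[:2]]) for n,z in(("dish",.01),("pot",.013),("plate_stand",.09),("jar",.035),("bottle",.045))])
r=[max(bot.regions_of(b,"case"),key=lambda r:r["conf"])]
E
```

```text
stamp_grip 0.86 [252.  280.3] 334 ((253.5, 278.5), (31.0, 15.0), 90.0)
stamp_grip 0.66 [197.9 272.8] 313 ((201.0, 271.0), (26.0, 16.0), 90.0)
stamp 0.84 [253.4 281.2] 358 ((253.5, 279.0), (32.0, 15.0), 90.0)
stamp 0.83 [200.2 273.4] 301 ((201.0, 271.0), (26.0, 16.0), 90.0)
stamp_grip 0.63 [151.1 262.8] 259 ((150.5, 266.0), (18.0, 17.0), 90.0)
stamp_grip 0.59 [201.7 294.3] 263 ((199.5, 292.0), (16.0, 19.0), 90.0)
stamp 0.74 [150.9 263.6] 268 ((150.86154174804688, 266.10772705078125), (16.868722915649414, 19.101348876953125), 7.125016689300537)
[('dish', [[0.436, 0.054, 0.01]]), ('pot', [[0.673, 0.018, 0.013]]), ('plate_stand', [[0.519, -0.243, 0.09]]), ('jar', [[0.622, 0.265, 0.035]]), ('bottle', [[0.682, -0.141, 0.045]])]
```

View pics/c.png

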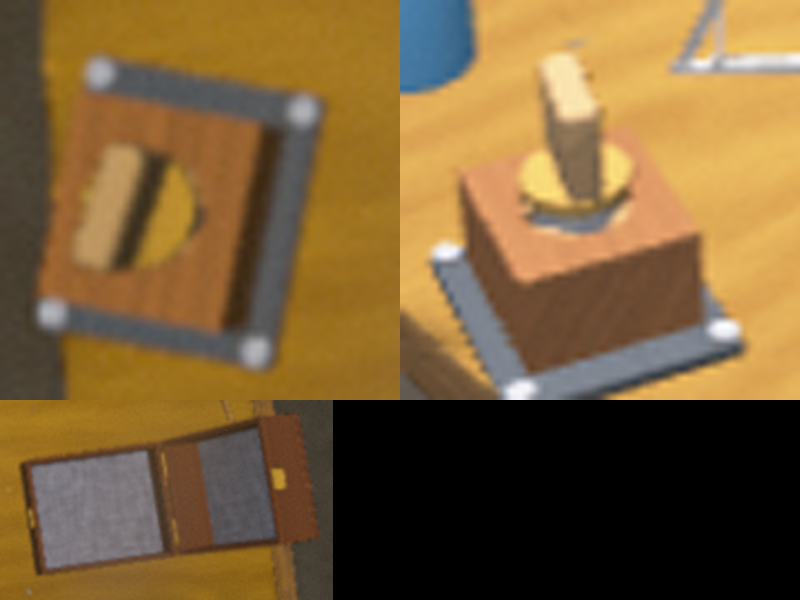

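Top crop: grip top face centred at (110,207) with its long edge running (147,148)→(110,270). Plate bolts centre at (178,211). Tray rim corners at (23,63), (155,47), (42,173), (170,152) in the lower crop. The free end of the lid is on the right.

```bash
python3 - <<'E'
from h import *
a=bot.grab_frame("scene");b=bot.grab_frame("top")
T=lambda p:[130+(p[0]+.5)/6.667-.5,235+(p[1]+.5)/6.667-.5]
S=lambda p:[175+(p[0]+.5)/6.667-.5,250+(p[1]+.5)/6.667-.5]
C=lambda p:[350+(p[0]+.5)/2.222-.5,200+(p[1]+.5)/2.222-.5]
print("grip top",atz(b,T((110,207)),.085),atz(a,S((168,88)),.085),tri(a,S((168,88)),b,T((110,207))))
for e in(((147,148),(110,270)),((112,145),(72,265))):
  d=atz(b,T(e[0]),.085)-atz(b,T(e[1]),.085);print("long",d,np.degrees(np.arctan2(d[1],d[0])))
B=[atz(b,T(p),.008) for p in((100,72),(302,110),(52,313),(257,350))];print("stand",np.mean(B,0),np.round(B,3).tolist())
q=[atz(b,C(p),.034) for p in((23,63),(155,47),(42,173),(170,152))];print("case",np.mean(q,0),np.round(q,3).tolist())
for e in((0,1),(2,3)): d=q[e[1]]-q[e[0]];print("case x yaw",np.degrees(np.arctan2(d[1],d[0])),np.linalg.norm(d))
for e in((0,2),(1,3)): d=q[e[0]]-q[e[1]];print("case y?",np.degrees(np.arctan2(d[1],d[0])),np.linalg.norm(d))
for p in((258,17),(277,142)):print("lid edge",atz(b,C(p),.15))
s=bot.observe();print(s["position"],s["clock"])
g=[.467,.285]
p=np.array(s["position"]);M=R.from_euler('xyz',s["tool_rot"]).as_matrix()
print(M)
E
```

```text
grip top [0.46675998 0.28300092 0.085     ] [0.46387848 0.28767295 0.085     ] (array([0.46739362, 0.28487959, 0.08172878]), np.float64(0.0021555901819349304))
long [ 0.03437667 -0.00884353  0.        ] -14.426729836347732
long [ 0.03388419 -0.00971995  0.        ] -16.00595747509279
stand [0.46711182 0.28428151 0.008     ] [[0.509, 0.31, 0.008], [0.499, 0.247, 0.008], [0.435, 0.322, 0.008], [0.426, 0.258, 0.008]]
case [ 0.51312219 -0.19073116  0.034     ] [[0.552, -0.123, 0.034], [0.569, -0.243, 0.034], [0.455, -0.141, 0.034], [0.476, -0.256, 0.034]]
case x yaw -81.82722474275262 0.12099985290735028
case x yaw -79.93728421578977 0.11702504282077604
case y? 10.31902568642429 0.0987185486390365
case y? 7.966403212395175 0.09479046011824502
lid edge [ 0.58172821 -0.29473515  0.15      ]
lid edge [ 0.48231425 -0.3085962   0.15      ]
[ 0.22761626 -0.58206803  0.23130057] 1.8
[[ 9.31319746e-01  3.64202596e-01 -2.55953718e-05]
 [ 3.64202595e-01 -9.31319746e-01 -1.65200034e-05]
 [-2.98541033e-05  6.06350452e-06 -1.00000000e+00]]
```

Emit:
carry_out --rows '[[[0.033,-0.034,-0.005,-7],[0.066,-0.068,-0.01,-14],[0.1,-0.102,-0.015,-21],[0.133,-0.137,-0.02,-28],[0.166,-0.172,-0.02,-35],[0.2,-0.207,-0.02,-42],[0.233,-0.242,-0.02,-49],[0.266,-0.276,-0.02,-56],[0.3,-0.31,-0.02,-63],[0.333,-0.344,-0.02,-70],[0.366,-0.379,-0.02,-77],[0.4,-0.414,-0.02,-84]]]' --grip 0.05

```text
clock: 2.8
position: [0.4202, -0.1197, 0.2517]
tool_rot: [3.141, 0.001, 1.845]
force: [2.0, -2.1, 0.6]
grip_width: 0.05
finger_force: 0.0
```

```bash
cat > st.py <<'E'
from h import *
import sys
s=bot.observe();M=R.from_euler('xyz',s["tool_rot"]).as_matrix()
print({k:np.round(s[k],3).tolist() for k in("clock","qpos","position","force","moment","grip_width","finger_force")},"yaw",np.degrees(np.arctan2(M[1,0],M[0,0])),"tilt",M[2,:2])
if len(sys.argv)>3: print(np.round(M.T@(np.array(list(map(float,sys.argv[1:4])))-s["position"]),4))
E
python3 st.py 0.467 0.284 0.12
```

```text
{'clock': 2.8, 'qpos': [0.627, 0.231, -0.566, 2.022, 0.155, 0.928, 0.254], 'position': [0.42, -0.12, 0.252], 'force': [2.011, -2.106, 0.614], 'moment': [0.006, -0.069, -0.033], 'grip_width': 0.05, 'finger_force': 0.0} yaw 105.68797587308485 tilt [-0.00078578  0.00057731]
[0.3761 0.1541 0.1315]
```

Emit:
carry_out --rows '[[[0.034,0.014,0,-6],[0.068,0.028,0,-12],[0.102,0.042,0,-18],[0.136,0.056,0,-24],[0.17,0.07,0,-30],[0.205,0.084,0,-36],[0.24,0.098,0.0,-42],[0.275,0.112,0.0,-48],[0.31,0.126,0.0,-54],[0.345,0.14,0.02,-59],[0.376,0.154,0.04,-59],[0.376,0.154,0.07,-59]]]'

```text
clock: 3.8
position: [0.4688, 0.2891, 0.1818]
tool_rot: [3.136, 0.001, 2.874]
force: [0.2, 1.3, -0.8]
grip_width: 0.05
finger_force: 0.0
```

```bash
python3 st.py 0.467 0.284 0.12; python3 - <<'E'
from h import *
a=bot.grab_frame("scene");b=bot.grab_frame("top")
t=b["pixels"][225:305,110:210,::-1];s=a["pixels"][190:310,150:250,::-1]
cv2.imwrite("pics/d.png",np.hstack([cv2.resize(t,(400,320),interpolation=2),cv2.resize(s,(267,320),interpolation=2)]))
E
```

```text
{'clock': 3.8, 'qpos': [-0.081, 0.575, -0.812, 1.822, 0.501, 0.957, 0.194], 'position': [0.469, 0.289, 0.182], 'force': [0.217, 1.296, -0.762], 'moment': [0.098, -0.003, 0.023], 'grip_width': 0.05, 'finger_force': 0.0} yaw 164.67803026239426 tilt [-0.00063282  0.00589813]
[ 0.0004 -0.0058  0.0618]
```

View pics/d.png

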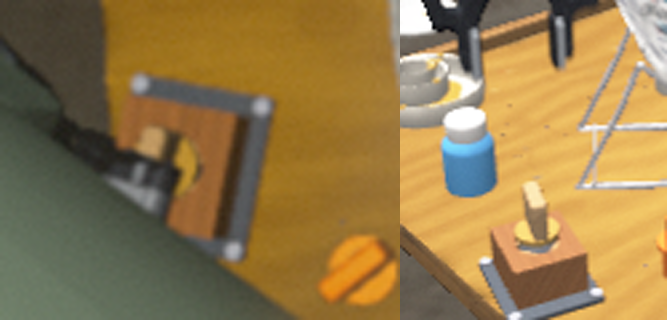

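The fingers (scene crop (470,50) and (560,50)) straddle the grip at (535,205) and line up with it. I'll descend to just above it.

Emit:
carry_out --rows '[[[0,-0.002,0.03,0],[0,-0.003,0.06,0],[0,-0.003,0.085,0],[0,-0.003,0.085,0],[0,-0.003,0.085,0]]]'

```text
clock: 4.32
position: [0.4683, 0.2784, 0.0973]
tool_rot: [-3.141, -0.0, 2.868]
force: [0.7, 1.0, 1.0]
grip_width: 0.05
finger_force: 0.0
```

```bash
python3 st.py 0.467 0.284 0.057
```

```text
{'clock': 4.317, 'qpos': [-0.13, 0.68, -0.727, 1.894, 0.618, 0.807, 0.105], 'position': [0.468, 0.278, 0.097], 'force': [0.732, 1.029, 1.012], 'moment': [0.016, 0.056, 0.004], 'grip_width': 0.05, 'finger_force': 0.0} yaw 164.31110737690733 tilt [ 0.00018963 -0.00055244]
[0.0027 0.005  0.0403]
```

Emit:
carry_out --rows '[[[0.002,0.005,0.015,0],[0.002,0.005,0.03,0],[0.002,0.005,0.04,0],[0.002,0.005,0.04,0]]]'

```text
clock: 4.65
position: [0.4678, 0.284, 0.0566]
tool_rot: [-3.141, 0.0, 2.868]
force: [0.1, 0.0, 0.2]
grip_width: 0.05
finger_force: 0.0
```

Emit:
carry_out --rows '[[[0,0,0,0],[0,0,0,0],[0,0,0,0],[0,0,0,0],[0,0,0,0],[0,0,0,0]]]' --grip 0.0 --grip_force 40

```text
clock: 5.15
position: [0.468, 0.2846, 0.0574]
tool_rot: [3.141, 0.001, 2.868]
force: [-1.1, -1.4, 9.1]
grip_width: 0.0114
finger_force: 40.4
```

```bash
python3 st.py 0.467 0.284 0.057
```

```text
{'clock': 5.15, 'qpos': [-0.174, 0.739, -0.68, 1.906, 0.68, 0.74, 0.047], 'position': [0.468, 0.285, 0.057], 'force': [-1.095, -1.428, 9.094], 'moment': [-0.312, 0.25, -0.009], 'grip_width': 0.011, 'finger_force': 40.369} yaw 164.34497693709605 tilt [-0.00127103  0.00101822]
[ 0.0008 -0.0008  0.0004]
```

Emit:
carry_out --rows '[[[0,0,-0.0005,0],[0,0,-0.001,0],[0,0,-0.001,7],[0,0,-0.001,14],[0,0,-0.0015,21],[0,0,-0.002,28],[0,0,-0.0025,35],[0,0,-0.003,41]]]' --grip_force 110

```text
clock: 5.82
position: [0.4672, 0.2841, 0.059]
tool_rot: [-3.141, -0.0, 2.147]
force: [2.1, 2.5, -16.5]
grip_width: 0.0103
finger_force: 107.2
```

```bash
python3 st.py
```

```text
{'clock': 5.817, 'qpos': [-0.29, 0.692, -0.508, 1.912, 0.522, 0.671, -0.542], 'position': [0.467, 0.284, 0.059], 'force': [2.089, 2.492, -16.544], 'moment': [0.419, -0.51, 0.502], 'grip_width': 0.01, 'finger_force': 107.239} yaw 123.02820650816037 tilt [ 0.00011543 -0.00058405]
```

Emit:
carry_out --rows '[[[0,0,0,-7],[0,0,0,-14],[0,0,-0.0003,-21],[0,0,-0.0007,-28],[0,0,-0.0012,-35],[0,0,-0.0017,-42],[0,0,-0.0022,-49],[0,0,-0.0027,-56],[0,0,-0.0032,-63],[0,0,-0.0037,-70],[0,0,-0.0042,-77],[0,0,-0.0046,-82]]]'

```text
clock: 6.82
position: [0.4674, 0.2848, 0.0636]
tool_rot: [3.14, 0.0, -2.693]
force: [3.2, 7.9, -19.2]
grip_width: 0.0099
finger_force: 108.4
```

```bash
python3 st.py;python3 - <<'E'
from h import *
a=bot.grab_frame("scene")
cv2.imwrite("pics/e.png",cv2.resize(a["pixels"][235:315,160:250,::-1],(450,400),interpolation=2))
E
```

```text
{'clock': 6.817, 'qpos': [-0.063, 0.791, -0.854, 1.899, 0.804, 0.837, 0.671], 'position': [0.467, 0.285, 0.064], 'force': [3.24, 7.899, -19.219], 'moment': [1.936, -0.748, -0.487], 'grip_width': 0.01, 'finger_force': 108.442} yaw -154.28495478881425 tilt [-0.00027882  0.00178702]
```

View pics/e.png

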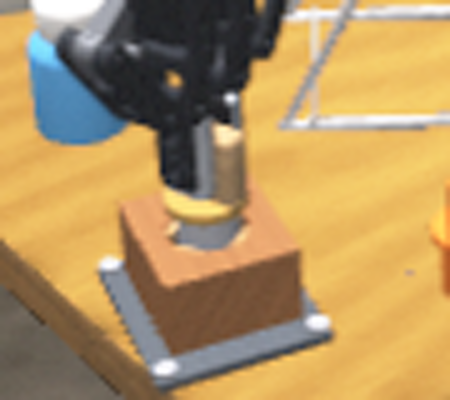

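The block is seated at (215,260), the steel foot has emerged at (205,235), and the pull is 19 N. I'll carry on twisting.

Emit:
carry_out --rows '[[[0,0,0,7],[0,0,0,14],[0,0,-0.0003,21],[0,0,-0.0007,28],[0,0,-0.0012,35],[0,0,-0.0017,42],[0,0,-0.0022,49],[0,0,-0.0027,56],[0,0,-0.0032,63],[0,0,-0.0037,70],[0,0,-0.0042,77],[0,0,-0.0046,82]]]'

```text
clock: 7.87
position: [0.467, 0.284, 0.0679]
tool_rot: [-3.141, -0.0, 2.147]
force: [1.8, 2.6, -20.5]
grip_width: 0.01
finger_force: 108.3
```

Emit:
carry_out --rows '[[[0,0,0,-7],[0,0,0,-14],[0,0,-0.0003,-21],[0,0,-0.0007,-28],[0,0,-0.0012,-35],[0,0,-0.0017,-42],[0,0,-0.0022,-49],[0,0,-0.0027,-56],[0,0,-0.0032,-63],[0,0,-0.0037,-70],[0,0,-0.0042,-77],[0,0,-0.0046,-82]]]'

```text
clock: 8.87
position: [0.4674, 0.2847, 0.0727]
tool_rot: [3.14, 0.0, -2.693]
force: [3.2, 6.9, -19.9]
grip_width: 0.01
finger_force: 108.4
```

Emit:
carry_out --rows '[[[0,0,0,7],[0,0,0,14],[0,0,-0.0003,21],[0,0,-0.0007,28],[0,0,-0.0012,35],[0,0,-0.0017,42],[0,0,-0.0022,49],[0,0,-0.0027,56],[0,0,-0.0032,63],[0,0,-0.0037,70],[0,0,-0.0042,77],[0,0,-0.0046,82]]]'

```text
clock: 9.87
position: [0.4674, 0.2843, 0.078]
tool_rot: [3.141, 0.0, 2.146]
force: [-0.4, -0.4, -1.5]
grip_width: 0.01
finger_force: 111.2
```

Emit:
carry_out --rows '[[[0,0,-0.002,-5],[0,0,-0.005,-10],[0,0,-0.012,-10],[0,0,-0.025,-10],[0,0,-0.045,-10],[0,0,-0.07,-10],[0,0,-0.1,-10],[0,0,-0.13,-10],[0,0,-0.16,-10],[0,0,-0.18,-10],[0,0,-0.19,-10],[0,0,-0.19,-10]]]'

```text
clock: 10.87
position: [0.4679, 0.2848, 0.2702]
tool_rot: [3.138, 0.001, 2.325]
force: [0.1, 0.6, -1.5]
grip_width: 0.0099
finger_force: 111.2
```

```bash
python3 st.py 0.5145 -0.181 0.27;python3 - <<'E'
from h import *
a=bot.grab_frame("scene")
cv2.imwrite("pics/f.png",cv2.resize(a["pixels"][150:310,130:270,::-1],(420,480),interpolation=2))
E
```

```text
{'clock': 10.867, 'qpos': [-0.118, 0.433, -0.73, 1.736, 0.322, 1.092, -0.197], 'position': [0.468, 0.285, 0.27], 'force': [0.086, 0.575, -1.453], 'moment': [0.069, -0.056, -0.01], 'grip_width': 0.01, 'finger_force': 111.172} yaw 133.23500101738753 tilt [-0.00082159  0.00332749]
[-0.3713 -0.2851 -0.0005]
```

View pics/f.png

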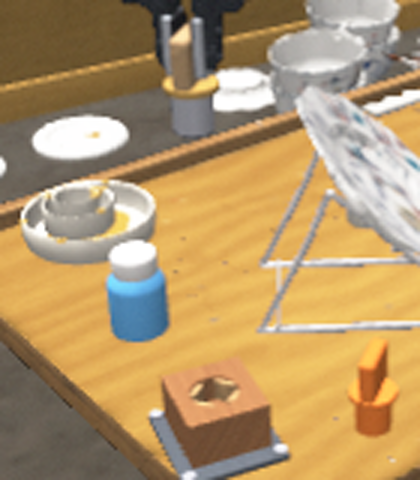

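The stamp is free and upright in the gripper at (190,90), and the bore at (215,390) is empty. Next I'll carry it over the plate.

Emit:
carry_out --rows '[[[-0.026,-0.02,0,3],[-0.053,-0.041,0,6],[-0.08,-0.061,0,9],[-0.106,-0.081,0,12],[-0.133,-0.102,0,15],[-0.159,-0.122,0,18],[-0.186,-0.143,0,21],[-0.212,-0.163,0,24],[-0.239,-0.183,0,27],[-0.265,-0.204,0,30],[-0.292,-0.224,0,33],[-0.318,-0.244,0,35]]]'

```text
clock: 11.92
position: [0.5075, -0.1162, 0.2662]
tool_rot: [-3.139, -0.001, 1.713]
force: [0.7, 0.8, -0.9]
grip_width: 0.0101
finger_force: 111.2
```

```bash
python3 st.py 0.5145 -0.181 0.15
```

```text
{'clock': 11.917, 'qpos': [0.488, 0.35, -0.484, 1.811, 0.187, 1.028, 0.073], 'position': [0.508, -0.116, 0.266], 'force': [0.663, 0.82, -0.863], 'moment': [-0.023, -0.0, 0.013], 'grip_width': 0.01, 'finger_force': 111.185} yaw 98.12136634511086 tilt [ 0.00072479 -0.00213789]
[-0.0652 -0.002   0.1161]
```

Emit:
carry_out --rows '[[[-0.03,-0.001,0,0],[-0.06,-0.002,0.02,0],[-0.065,-0.002,0.055,0],[-0.065,-0.002,0.09,0],[-0.065,-0.002,0.125,0],[-0.065,-0.002,0.15,0],[-0.065,-0.002,0.165,0],[-0.065,-0.002,0.165,0],[-0.065,-0.002,0.165,0]]]'

```text
clock: 12.67
position: [0.5149, -0.1786, 0.1015]
tool_rot: [-3.139, -0.001, 1.716]
force: [-1.0, -0.2, -1.3]
grip_width: 0.0099
finger_force: 111.2
```

```bash
python3 st.py 0.5145 -0.181 0.043;python3 - <<'E'
from h import *
a=bot.grab_frame("scene");b=bot.grab_frame("top")
t=b["pixels"][190:300,340:500,::-1];s=a["pixels"][150:250,300:420,::-1]
cv2.imwrite("pics/g.png",np.hstack([cv2.resize(t,(436,300),interpolation=2),cv2.resize(s,(360,300),interpolation=2)]))
E
```

```text
{'clock': 12.667, 'qpos': [0.506, 0.599, -0.386, 1.902, 0.332, 0.707, 0.071], 'position': [0.515, -0.179, 0.102], 'force': [-0.991, -0.248, -1.35], 'moment': [0.036, -0.021, 0.02], 'grip_width': 0.01, 'finger_force': 111.198} yaw 98.343979851727 tilt [ 0.00148732 -0.00254849]
[-0.0024 -0.0006  0.0585]
```

View pics/g.png

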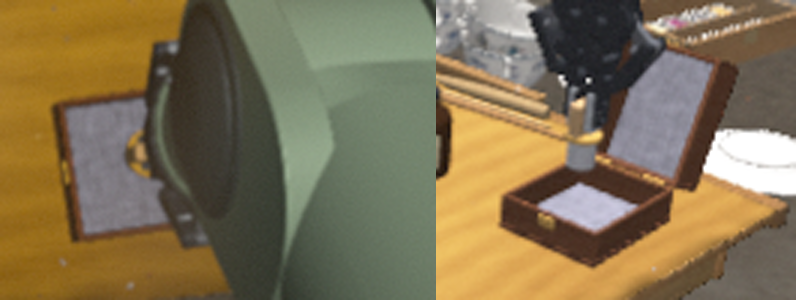

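The stamp hangs above the tray (scene crop (580,140)) and the lid is clear behind it. I'll lower it slowly.

Emit:
carry_out --rows '[[[-0.001,0,0.02,0],[-0.001,0,0.04,0],[-0.001,0,0.053,0],[-0.001,0,0.056,0],[-0.001,0,0.058,0],[-0.001,0,0.058,0]]]'

```text
clock: 13.27
position: [0.5164, -0.1802, 0.0455]
tool_rot: [3.141, 0.0, 1.717]
force: [0.1, -0.5, -0.2]
grip_width: 0.0098
finger_force: 111.2
```

Emit:
carry_out --rows '[[[0,0,0.001,0],[0,0,0.002,0],[0,0,0.002,0]]]'

```text
clock: 13.52
position: [0.5162, -0.1802, 0.0432]
tool_rot: [3.141, 0.0, 1.717]
force: [0.9, -0.2, -1.8]
grip_width: 0.0099
finger_force: 111.2
```

Emit:
carry_out --rows '[[[0,0,0.001,0],[0,0,0.002,0],[0,0,0.002,0]]]'

```text
clock: 13.77
position: [0.516, -0.1801, 0.0407]
tool_rot: [3.141, 0.0, 1.717]
force: [-1.2, -0.0, -1.7]
grip_width: 0.0099
finger_force: 111.5
```

Emit:
carry_out --rows '[[[0,0,0.001,0],[0,0,0.002,0],[0,0,0.002,0]]]'

```text
clock: 14.02
position: [0.5163, -0.1801, 0.0405]
tool_rot: [3.141, 0.001, 1.717]
force: [-10.9, 2.6, 42.7]
grip_width: 0.0101
finger_force: 118.0
```

Emit:
carry_out --rows '[[[0,0,-0.0015,0],[0,0,-0.0017,0]]]'

```text
clock: 14.18
position: [0.5161, -0.1801, 0.0408]
tool_rot: [3.141, 0.0, 1.717]
force: [0.2, 0.7, -2.0]
grip_width: 0.0103
finger_force: 111.2
```

Emit:
carry_out --rows '[[[0,0,0,0],[0,0,0,0],[0,0,0,0],[0,0,0,0]]]' --grip 0.045 --grip_force 20

```text
clock: 14.52
position: [0.5159, -0.18, 0.0402]
tool_rot: [-3.141, -0.0, 1.717]
force: [0.4, 0.3, -0.4]
grip_width: 0.045
finger_force: 0.0
```

Emit:
carry_out --rows '[[[0,0,-0.01,0],[0,0,-0.03,0],[0,0,-0.06,0],[0,0,-0.1,0],[0.02,0,-0.14,0],[0.05,0,-0.16,0],[0.08,0,-0.17,0],[0.11,0,-0.17,0],[0.13,0,-0.17,0],[0.15,0,-0.17,0]]]'

```text
clock: 15.35
position: [0.4938, -0.0302, 0.2114]
tool_rot: [3.141, 0.0, 1.718]
force: [0.8, -0.0, 0.1]
grip_width: 0.0449
finger_force: 0.0
```

```bash
python3 st.py 0.53 -0.32 0.21;python3 - <<'E'
from h import *
a=bot.grab_frame("scene");b=bot.grab_frame("top")
t=b["pixels"][190:300,340:500,::-1];s=a["pixels"][150:250,300:420,::-1]
cv2.imwrite("pics/i.png",np.hstack([cv2.resize(t,(436,300),interpolation=2),cv2.resize(s,(360,300),interpolation=2)]))
E
```

```text
{'clock': 15.35, 'qpos': [0.332, 0.375, -0.497, 1.94, 0.229, 0.881, -0.135], 'position': [0.494, -0.03, 0.211], 'force': [0.802, -0.025, 0.072], 'moment': [-0.005, -0.039, 0.029], 'grip_width': 0.045, 'finger_force': 0.0} yaw 98.41186515200171 tilt [-0.00038304  0.0009462 ]
[-0.292  -0.0066  0.0016]
```

View pics/i.png

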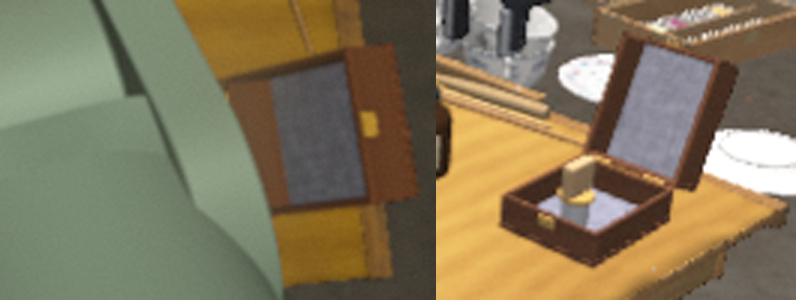

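The stamp stands upright in the tray at scene crop (575,190), let go. Next I'll go behind the lid with the fingers closed.

Emit:
carry_out --rows '[[[-0.03,0,-0.02,0],[-0.065,0,-0.03,0],[-0.1,0,-0.03,0],[-0.135,0,-0.03,0],[-0.17,0,-0.03,0],[-0.205,0,-0.03,0],[-0.24,0,-0.03,0],[-0.275,0,-0.03,0],[-0.31,0,-0.03,0],[-0.345,0,-0.03,0],[-0.37,0,-0.03,0],[-0.37,0,-0.03,0]]]' --grip 0.0

```text
clock: 16.45
position: [0.5461, -0.404, 0.2399]
tool_rot: [-3.14, 0.001, 1.711]
force: [0.5, -0.4, -0.3]
grip_width: -0.0001
finger_force: 0.0
```

```bash
python3 st.py 0.548 -0.395 0.11
```

```text
{'clock': 16.45, 'qpos': [0.776, 0.624, -0.373, 1.418, 0.238, 1.144, 0.509], 'position': [0.546, -0.404, 0.24], 'force': [0.522, -0.427, -0.315], 'moment': [0.001, -0.006, 0.003], 'grip_width': -0.0, 'finger_force': 0.0} yaw 98.02199825600974 tilt [-0.00137211 -0.00128251]
[0.0088 0.0033 0.1299]
```

Emit:
carry_out --rows '[[[0,0.002,0.035,0],[0,0.002,0.07,0],[0,0.002,0.105,0],[0,0.002,0.128,0],[0.01,0.002,0.128,0],[0.02,0.002,0.128,0],[0.03,0.002,0.128,0],[0.035,0.002,0.128,0]]]'

```text
clock: 17.12
position: [0.5457, -0.3611, 0.1147]
tool_rot: [3.139, 0.001, 1.718]
force: [-0.0, 0.2, 0.3]
grip_width: 0.0003
finger_force: 0.0
```

Emit:
carry_out --rows '[[[0.008,0,-0.001,0],[0.014,0,-0.005,0],[0.02,0,-0.009,0],[0.026,0,-0.013,0],[0.032,0,-0.017,0],[0.038,0,-0.021,0],[0.044,0,-0.025,0],[0.05,0,-0.028,0],[0.056,0,-0.031,0],[0.062,0,-0.033,0]]]'

```text
clock: 17.95
position: [0.5357, -0.3007, 0.1456]
tool_rot: [-3.141, -0.0, 1.717]
force: [-0.6, -1.1, 0.1]
grip_width: 0.0003
finger_force: 1.0
```

```bash
python3 st.py 0.526 -0.253 0.034
```

```text
{'clock': 17.95, 'qpos': [0.665, 0.624, -0.368, 1.692, 0.277, 0.878, 0.328], 'position': [0.536, -0.301, 0.146], 'force': [-0.605, -1.133, 0.112], 'moment': [-0.4, 0.032, 0.03], 'grip_width': 0.0, 'finger_force': 0.974} yaw 98.3694952550579 tilt [ 0.00017555 -0.00017954]
[ 0.0486 -0.0026  0.1116]
```

Emit:
carry_out --rows '[[[0.009,0,-0.003,0],[0.018,0,-0.005,0],[0.027,0,-0.007,0],[0.035,0,-0.008,0],[0.044,0,-0.008,0],[0.053,0,-0.007,0],[0.062,0,-0.006,0],[0.07,0,-0.004,0],[0.079,0,0.0,0],[0.087,0,0.004,0],[0.095,0,0.008,0],[0.102,0,0.012,0]]]'

```text
clock: 18.95
position: [0.5208, -0.1996, 0.1328]
tool_rot: [-3.141, -0.0, 1.717]
force: [0.0, 0.6, -0.4]
grip_width: 0.0002
finger_force: 0.4
```

```bash
python3 st.py 0.526 -0.253 0.034
```

```text
{'clock': 18.95, 'qpos': [0.532, 0.564, -0.377, 1.852, 0.284, 0.778, 0.15], 'position': [0.521, -0.2, 0.133], 'force': [0.017, 0.611, -0.428], 'moment': [-0.127, 0.048, 0.006], 'grip_width': 0.0, 'finger_force': 0.384} yaw 98.36956810679308 tilt [ 0.00026419 -0.00025656]
[-0.0536 -0.0026  0.0988]
```

Emit:
carry_out --rows '[[[0.006,0,0.006,0],[0.012,0,0.011,0],[0.018,0,0.017,0],[0.025,0,0.023,0],[0.03,0,0.03,0],[0.034,0,0.037,0],[0.038,0,0.044,0],[0.041,0,0.049,0],[0.041,0,0.051,0]]]'

```text
clock: 19.7
position: [0.5147, -0.1592, 0.0814]
tool_rot: [-3.141, -0.001, 1.717]
force: [-0.3, 0.3, 0.5]
grip_width: 0.0001
finger_force: 0.4
```

Emit:
carry_out --rows '[[[0,0,0.001,0],[0,0,0.002,0],[0,0,0.003,0],[0,0,0.003,0]]]'

```text
clock: 20.03
position: [0.5152, -0.1601, 0.0804]
tool_rot: [3.141, 0.0, 1.716]
force: [-6.2, 4.0, 20.0]
grip_width: 0.0
finger_force: 9.3
```

```bash
python3 st.py 0.526 -0.253 0.034
```

```text
{'clock': 20.033, 'qpos': [0.443, 0.62, -0.344, 1.931, 0.333, 0.646, 0.035], 'position': [0.515, -0.16, 0.08], 'force': [-6.229, 3.97, 20.05], 'moment': [0.85, 1.425, -0.05], 'grip_width': 0.0, 'finger_force': 9.25} yaw 98.33491223430232 tilt [-0.00045248  0.00038438]
[-0.0935 -0.0028  0.0464]
```

Pressing at 20 N with z = 0.080, which is the lid's shut height. I'll lift away and look.

Emit:
carry_out --rows '[[[0,0,-0.01,0],[0,0,-0.03,0],[0,0,-0.06,0],[0,0,-0.1,0],[0.03,0,-0.13,0],[0.06,0,-0.15,0],[0.09,0,-0.15,0],[0.12,0,-0.15,0],[0.12,0,-0.15,0],[0.12,0,-0.15,0]]]'

```text
clock: 20.87
position: [0.4977, -0.0403, 0.2301]
tool_rot: [3.141, 0.0, 1.719]
force: [0.2, -0.3, -0.9]
grip_width: 0.0001
finger_force: 0.0
```

```bash
python3 st.py;python3 - <<'E'
from h import *
a=bot.grab_frame("scene")
t=a["pixels"][170:310,150:420,::-1]
cv2.imwrite("pics/j.png",cv2.resize(t,(800,415),interpolation=2))
E
```

```text
{'clock': 20.867, 'qpos': [0.333, 0.353, -0.469, 1.909, 0.198, 0.923, -0.083], 'position': [0.498, -0.04, 0.23], 'force': [0.223, -0.273, -0.866], 'moment': [-0.086, -0.02, -0.037], 'grip_width': 0.0, 'finger_force': 0.0} yaw 98.49042075711777 tilt [-0.00034467  0.00100121]
```

View pics/j.png

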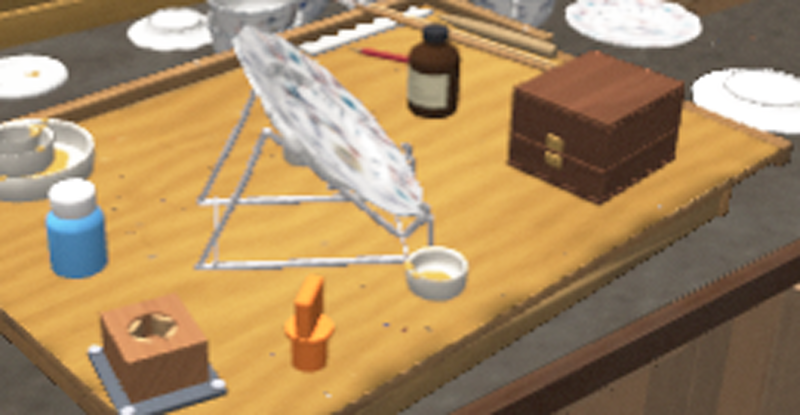

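The lid is fully shut at (597,125). The block is seated at (155,350), and the jar, bottle and the one dish in view haven't moved.

```bash
python3 -c "
from workcell import bot
print(bot.job_done())"
```

```text
the job is handed in; nothing more can be done
None
```

I twisted the stamp free with the block still seated, stood it upright in the case, shut the lid fully and handed the job in at about 21 s of the 72 s allowed; it returned no verdict.

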